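Lock the spacer collar on the trailer hitch pin with its spring cotter

ROBOT

A 7-joint arm with a two-finger parallel gripper is mounted at the origin on the work surface. World frame = base frame: x ahead of the robot, y to its left, z up, the work surface at z = 0. Lengths are in mm, angles in rad, forces in N, time in s.
With the tool pointing down it reaches from about 400 to 875 mm from the base axis. Payload 19.3 kg.
Tool frame: the origin (TCP) lies at the very end of the fingers, on their centre line; the grasp point (between the pads) lies 19 mm behind it (grip_point_offset is the z of the grasp point in the tool frame, in mm); z points along the fingers, y is the line along which they close (so a half turn about z gives the same grasp; the last joint's range is limited). The gripper opens to 85 mm and grips with 20 to 120 N. Pads are 22 mm wide; open, the fingers measure 114 mm over their backs; the gripper's body (76 mm by 85 mm) begins 54 mm behind the grasp point. The pads swing forward as they close: fully open they stand 13 mm farther back than shut.
Start: joints at [-0.07, 0.521, -0.036, 1.599, 0.021, 1.021, -0.113], TCP at [624.992, -0.025, 231.291] pointing down, gripper open.
Joint ranges: [-2.91, 2.91], [-0.3, 2.13], [-1.5, 1.42], [0.17, 2.43], [-1.26, 4.41], [0.16, 1.93], [-2.52, 2.52]. Speed limits (rad/s): [1.89, 1.89, 2.39, 2.39, 3.01, 3.01, 3.01].

INTERFACE

Orientations are given as a 3x3 rotation matrix whose columns are the frame's x, y, z axes.
In Python, from workcell import movep, movel, goto_joints, open_gripper, clamp, wait, inverse_kinematics, read_state, camera, PlanningError, finish_job, grip_point_offset gives the robot as it stands. Calls block until the motion is done:
- movep(position, orientation): joint-space move of the TCP to a pose.
- movel(position, frame=None, max_speed=150, guard=None): straight line of the TCP; frame=None keeps the orientation; max_speed is the mean speed in mm/s. With guard (N) it stops when the force on the tool has changed by that much, and returns True; else False.
- goto_joints(angles): joint-space move.
- open_gripper() and clamp(): open the fingers fully, or close them until they stop; the grip force is fixed at half the most.
- wait(seconds).
- inverse_kinematics(position, orientation): joint angles nearest the present ones, or None.
- read_state(): the state.
- camera(name): name is "scene" or "side" or "wrist"; returns a dict with "image" (420x560x3 uint8, blue, green, red), "range_z" (420x560 float32, mm along the optical axis (not along the pixel's ray), 0 where there is no reading), "fx", "fy", "cx", "cy" (pixels), "cam_to_world" (4x4, takes a point from camera to world coordinates). Camera axes: x right, y up, looking along -z (the intrinsics and any distortion apply to the point x, -y, -z); pixel columns grow to the right and rows downward; lengths in mm; the calibration is good to about 2 mm. The wrist camera is an equidistant fisheye: a pixel r from the principal point sees the ray r / f radians off the axis. A picture is of the moment at which its call begins.
A pose or a line that the arm cannot do raises PlanningError and nothing moves.
- finish_job(): hands the job in; it is judged then, once.
The state is a dict: "time": time; "qpos": joint angles; "qvel": joint speeds; "joint_efforts": joint torques, N m; "eef_pos": TCP position; "tool_rot": TCP orientation; "ft_force": force on the tool from outside, world axes, zero at the start; "torque": the same for the moment, N m; "finger_gap": finger opening in mm; "gripper_force": force on a finger pad.
Only numpy, scipy, OpenCV 4.12 (cv2) and the standard library are available. Lean on these libraries where they do the work, as an engineer would, in place of code of your own. Each camera call takes 0.05 s, during which the arm holds its last target. There are 200 camera calls.

TASK

Slip the brass spacer collar over the upright hitch pin so it sits flat on the blue base and let go of it, then push the straight leg of the red-gripped spring cotter through the pin's cross hole, from the robot's side, until its bow snaps over the pin and the red grip comes up against it. Go by feel: the pin drags back in its slot to a stop before the cotter will snap, and the cotter must never be pressed on the hitch with more than 35 N. Let go and leave the other things where they are.

Things in the scene. Friction and masses are not known exactly. Their poses are not given: they have to be found in the camera images.
- hitch: Blue hitch fixed to the bench: base 100 (x) x 76 (y) x 20 mm high, and a 40 mm wide, 16 mm high bar running on from its +x edge to x = 140 mm. Origin: centre of the base's underside, on the rubber sheet (sheet top: world z = 6 mm), z up. Its x points away from the robot (yaw within 0.35 rad): the way the cotter is pushed in. The upright steel pin stands in a slot along x, at its -x end at first.
- hole (a point): Centre of the pin's cross hole, 26 mm above the base's top; axes as the hitch's. Hole along x, right through, 8 mm wide (y) and high (z), mouths eased. Pin: 20 mm diameter, bevelled top 13 mm above this point. Pushed along x with some 4 N, the pin (with this point) drags 17 to 22 mm back in its slot to a rubber stop; only there does it bear the push to snap the cotter, about 10 N.
- collar: Loose brass spacer collar (ring), outer diameter 40 mm, bore 25 mm, 14 mm high, 90 g, lying flat. Origin: centre of its underside, z up. Fits over the pin with 2.5 mm to spare all round.
- clip: Loose spring cotter of 5 mm steel wire, lying flat, 70 g. Red grip 30 (x) x 25 (y) x 14 (z) mm, held by its y faces; origin: centre of its underside, z up. Wires lie at z = 7 mm. Straight leg along +x at y = -6.5 mm, from the grip's face (x = 15) to x = 72.5 mm. Springy bow leg from y = +6.5, dipping to the leg (waist at x = 38), flaring out, ending at x = 57 mm. Wire eye to x = -33 mm.
- tip (a point): End of the cotter's straight leg (at 72.5, -6.5, 7 mm in the clip's frame); axes as the clip's, x along the leg.
- seat (a point): Point of the straight leg (25, -6.5, 7 mm in the clip's frame) that lies at the hole's centre when the cotter is home: grip face on the pin, bow waist past the pin. The pin forces the bow open from about 25 mm short of home; the waist snaps over some 12 mm short, and then the cotter runs on till the grip meets the pin.
- bow (a joint): Spring hinge of the bow leg in rad: 0 relaxed, grows as the bow is forced open by the pin (about 0.1 at the most), back to about 0 once snapped over.
- dish: Bystander: round magnetic steel parts dish, 124 mm across, 28 mm high, with brass nuts in it. Origin: centre of the underside.
- gauge: Bystander: orange plastic tyre pressure gauge lying flat, 140 mm long, round dial head 52 mm across. Origin: underside, between head (+x) and handle.
- charger: Bystander: grey plastic battery charger with a toggle switch on its front, 100 x 150 x 70 mm. Origin: centre of the underside.
- weight: Bystander: chrome handlebar end weight standing upright, 35 mm in diameter, 44 mm high. Origin: centre of the underside.
- scraper: Bystander: stainless steel scraper with wooden handle, lying flat, 210 mm long, 16 mm high. Origin: underside where blade and handle meet, blade to +x.
There are look-alikes about, which are no part of the job. What is shaped like the clip but green is not meant.

How it is judged (in metres and radians):
On the way, in this order (a step that is already met when the one before it is completed fails the run):
1. the collar sits flat on the hitch base round the pin and is let go (horizontal distance between collar and hole below 0.006 m and z of collar in the frame of hitch between 0.017 and 0.0225 m and contact force between the fingers and collar below 0.2 N), for 0.2 s.
2. the cotter's straight leg is through the cross hole, from the robot's side (x of tip in the frame of hole between 0.012 and 0.04 m and x of seat in the frame of hole below -0.01 m and angle between the x axis of clip and the x axis of hitch, either way round below 0.35 rad and y of tip in the frame of hole between -0.009 and 0.009 m and z of tip in the frame of hole between -0.011 and 0.011 m), for 0.05 s.
At the end, for the whole second after the job is handed in: Collar flat on the hitch base round the pin (within 3 mm). Cotter leg through the cross hole: seat point within 3 mm of the hole's centre along the push, 4 mm across it, leg within 0.35 rad of the hole's direction, bow sprung back under 0.06 rad. Both let go and at rest (x of seat in the frame of hole between -0.003 and 0.003 m and y of seat in the frame of hole between -0.004 and 0.004 m and z of seat in the frame of hole between -0.004 and 0.004 m and angle between the x axis of clip and the x axis of hitch, either way round below 0.35 rad and value of joint bow below 0.06 rad and horizontal distance between collar and hole below 0.006 m and z of collar in the frame of hitch between 0.017 and 0.0225 m and linear speed of each of clip, collar below 0.02 m/s); the robot touches nothing.
It fails at once if the cotter is pressed on the hitch or its pin with more than 35 N (contact force between clip and hitch above 35 N).
It fails at once if a bystander (dish, gauge, charger, end weight, scraper) is moved by more than 20 mm (distance of any of dish, gauge, charger, weight, scraper from where it was at the start of the episode above 0.02 m).
It also fails if it takes over 61 s, if anything falls off the work surface, if the arm or the gripper's body presses on something with over 40 N, if the wrist force passes 120 N, or if a joint passes its speed limit or range.

## Working session

There is one attempt and no reset: what is moved stays moved. The work goes in short steps, each a Python script; the robot and the scene stay as the last script left them, time stands still between calls to the robot, and variables do not carry over. Pictures are saved under pics/ and viewed, at most 13 in all, crops included, and the job is handed in when it is done.

```bash
ls; mkdir -p pics; cat > h.py <<'E'
import numpy as np, cv2
from workcell import *
def cloud(c):
    h,w=c["range_z"].shape; v,u=np.mgrid[0:h,0:w]; z=c["range_z"]
    p=np.stack([(u-c["cx"])/c["fx"]*z,-(v-c["cy"])/c["fy"]*z,-z,np.ones_like(z)],-1)
    return (p@np.array(c["cam_to_world"]).T)[...,:3]
E
python3 - <<'E'
from h import *
for n in("scene","side"):
    c=camera(n); np.savez("%s.npz"%n,**c); cv2.imwrite("pics/%s0.png"%n,cv2.resize(c["image"],(784,588)))
    print(n,c["fx"],c["cx"],c["cy"],np.round(c["cam_to_world"],2).tolist(), c.keys())
print(read_state())
E
```

```text
pics
scene 485.7799361071309 283.03348749370656 212.55018504410017 [[-0.9, -0.34, 0.29, 812.59], [0.44, -0.67, 0.6, 746.32], [-0.01, 0.66, 0.75, 952.12], [0.0, 0.0, 0.0, 1.0]] dict_keys(['image', 'range_z', 'fx', 'fy', 'cx', 'cy', 'cam_to_world'])
side 392.3302472666257 282.2401388093146 207.61829037694494 [[0.99, 0.08, -0.14, 349.23], [-0.16, 0.47, -0.87, -737.96], [-0.0, 0.88, 0.48, 505.09], [0.0, 0.0, 0.0, 1.0]] dict_keys(['image', 'range_z', 'fx', 'fy', 'cx', 'cy', 'cam_to_world'])
{'time': 0.1, 'qpos': array([-0.07020583,  0.52193657, -0.03634415,  1.59995112,  0.02119157,
        1.02108818, -0.11279839]), 'qvel': array([-8.02940906e-05, -3.47154352e-03, -2.12365711e-03, -1.74567650e-03,
        1.18388793e-03,  8.31655182e-04,  1.23007147e-03]), 'joint_efforts': array([ 6.00351588e-03, -9.28489351e+01,  1.98515877e+00, -3.70530617e+01,
        1.82421418e-02,  5.33716375e-03, -2.83208755e-05]), 'eef_pos': array([ 6.24700412e+02, -1.78691537e-02,  2.30794163e+02]), 'tool_rot': array([[-6.57418303e-06,  9.99999503e-01, -9.97240966e-04],
       [ 9.99999999e-01,  6.52032708e-06, -5.40081983e-05],
       [-5.40016691e-05, -9.97241319e-04, -9.99999501e-01]]), 'ft_force': array([ 0.35995317, -0.43903492,  0.25965014]), 'torque': array([-0.0435794 ,  0.01976827,  0.02995567]), 'gripper_force': 0.0, 'finger_gap': 85.7369383741899}
```

View pics/scene0.png

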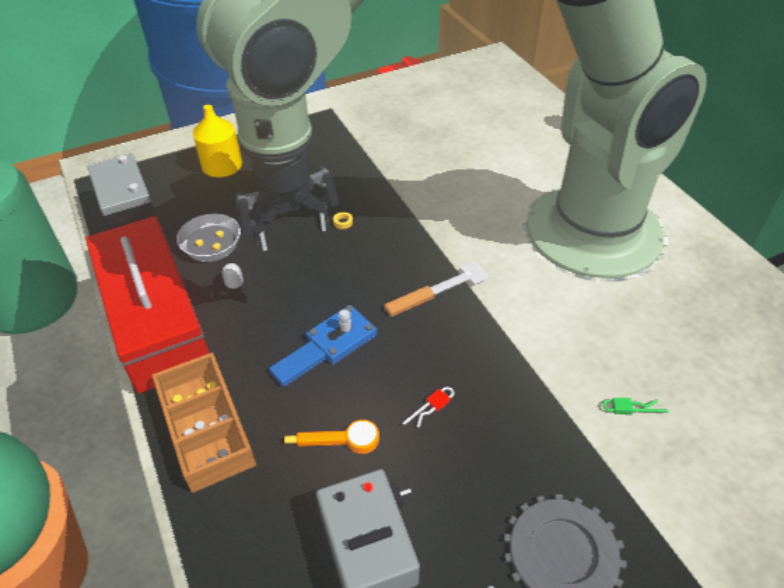

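View pics/side0.png

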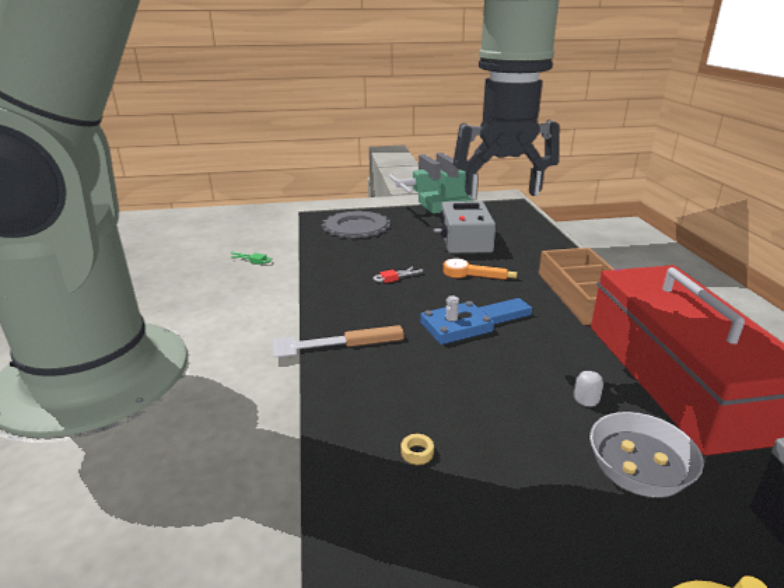

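The scene shows the hitch at (341,333), the red-gripped cotter at (439,399), the collar at (343,220) and a green look-alike at (625,406). The red cotter is the one meant, because the green one is excluded. There is only one collar. Next I measure positions.

```bash
python3 - <<'E'
from h import *
for n in("scene","side"):
    c=dict(np.load(n+".npz")); P=cloud(c); hsv=cv2.cvtColor(c["image"],cv2.COLOR_BGR2HSV)
    H,S,V=hsv[...,0].astype(int),hsv[...,1],hsv[...,2]; X,Y,Z=P[...,0],P[...,1],P[...,2]
    ws=(X>380)&(X<900)&(Y>-400)&(Y<500)
    sheet=ws&(V<50)&(abs(Z-6)<8); print(n,"sheet z",np.median(Z[sheet]))
    blue=ws&(H>100)&(H<125)&(S>130)&(Z>0)&(Z<60)
    top=blue&(abs(Z-26)<3); q=P[top][:,:2].astype(np.float32)
    # base top only
    print("blue top n",len(q),cv2.minAreaRect(q),np.median(Z[top]))
    b2=blue&(abs(Z-22)<2); print(" bar",b2.sum(),cv2.minAreaRect(P[b2][:,:2].astype(np.float32)) if b2.sum()>9 else 0)
    red=ws&((H<5)|(H>174))&(S>150)&(Z>8)&(Z<30)
    k,l,st,ce=cv2.connectedComponentsWithStats(red.astype(np.uint8))
    for i in range(1,k):
        m=(l==i)
        if st[i,4]>25: print("red",st[i],ce[i]); r=P[m&(Z>17)]; print(cv2.minAreaRect(r[:,:2].astype(np.float32)),r.mean(0),np.median(r[:,2]))
    yel=ws&(H>15)&(H<32)&(S>100)&(Z>3)&(Z<50)
    k,l,st,ce=cv2.connectedComponentsWithStats(yel.astype(np.uint8))
    for i in range(1,k):
        m=(l==i)&(Z>16)
        if st[i,4]>40 : r=P[m]; print("yel",st[i],ce[i],cv2.minEnclosingCircle(r[:,:2].astype(np.float32)),np.median(r[:,2]))
    # pin: above 40
    m=ws&(Z>42)&(Z<72)&(np.hypot(X-np.median(q[:,0]),Y-np.median(q[:,1]))<45)
    r=P[m]; print("pin",len(r),r.mean(0),r[:,2].max(),r[r[:,2]>61].mean(0))
    # crop for clip
E
python3 - <<'E'
import cv2,numpy as np
a=np.load("scene.npz")["image"]
cv2.imwrite("pics/crop1.png",cv2.resize(a[205:315,180:340],(800,550),interpolation=cv2.INTER_CUBIC))
E
```

```text
scene sheet z 7.080988923127848
blue top n 900 ((617.8922119140625, 41.81035232543945), (188.8026580810547, 80.18037414550781), 14.178269386291504) 25.97900441888129
 bar 433 ((619.59228515625, 43.50657653808594), (185.33494567871094, 80.25328826904297), 16.478973388671875)
red [305 278  17  16 150] [312.90666667 285.24666667]
((488.0080261230469, 226.5923309326172), (30.520292282104492, 24.568317413330078), 12.719427108764648) [488.44996024 226.94952115  20.7874332 ] 21.019538739928635
yel [237 151  15  13 147] [244.50340136 157.        ] ((451.3327941894531, -244.65711975097656), 22.976585388183594) 20.052863329656816
yel [123 281   8   7  42] [126.35714286 283.97619048] ((864.674072265625, 46.49119567871094), 18.530366897583008) 19.977782679281404
yel [203 300  68  23 486] [235.11522634 312.781893  ] ((668.4923095703125, 212.1649169921875), 72.07125854492188) 24.479778721776256
pin 82 [565.92479408  31.35708822  57.36983606] 67.37815900956775 [565.04134049  29.32957373  64.33857593]
side sheet z 7.717661268422148
blue top n 729 ((616.8245239257812, 35.57035827636719), (189.9971008
[... 557 characters left out ...]
30576019 -227.09285392   23.60755459] 23.647242321226855
yel [286 310  24  22 403] [297.66004963 320.32258065] ((453.2951354980469, -247.73086547851562), 20.072134017944336) 20.895311414331417
yel [444 315   9   8  57] [448.12280702 318.24561404] ((707.3736572265625, -287.03253173828125), 7.2520952224731445) 20.086308857270524
yel [467 324  10   8  62] [471.74193548 327.33870968] ((735.1400756835938, -312.6259765625), 7.459272861480713) 19.824449626941202
yel [445 330   9   8  61] [449.16393443 333.45901639] ((691.0706176757812, -319.9396057128906), 7.425209045410156) 19.861995346061747
pin 98 [563.76746356  21.78272029  56.67627093] 67.68079273259787 [564.03587724  23.35448005  64.94052159]
```

View pics/crop1.png

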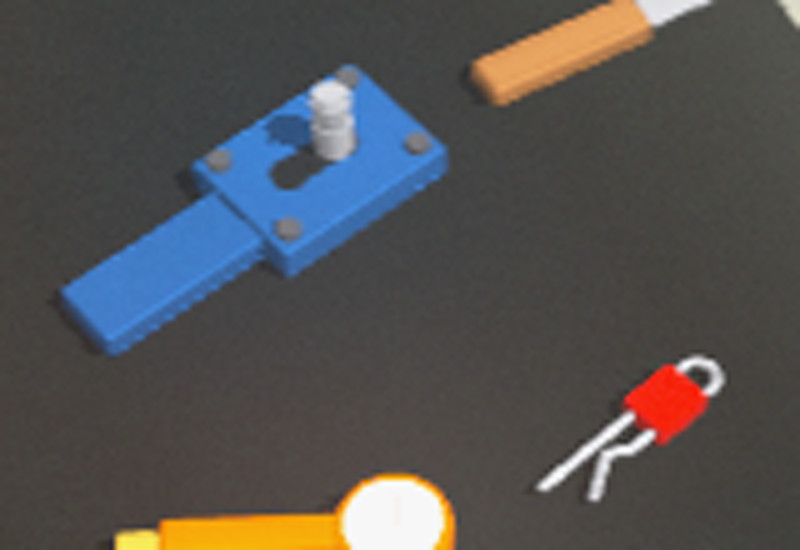

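The crop confirms the red cotter at (668,402): longer straight leg on the -y side, bow on +y, pointing to +x. I'll go above the collar and take a close look from there.

```bash
cat >> h.py <<'E'
def R(t,s=1):
    z=np.array([0,0,-1.]); y=s*np.array([-np.sin(t),np.cos(t),0]); return np.stack([np.cross(y,z),y,z],1)
def wcloud(c):
    h,w=c["range_z"].shape; v,u=np.mgrid[0:h,0:w]; z=c["range_z"]
    a=(u-c["cx"])/c["fx"]; b=(v-c["cy"])/c["fy"]; r=np.hypot(a,b)+1e-9; k=np.tan(r)/r*z
    p=np.stack([a*k,-b*k,-z,np.ones_like(z)],-1)
    return (p@np.array(c["cam_to_world"]).T)[...,:3]
def proj(c,P):
    "world points to wrist pixels"
    q=np.c_[np.atleast_2d(P),np.ones(len(np.atleast_2d(P)))]@np.linalg.inv(c["cam_to_world"]).T
    x,y,z=q[:,0],-q[:,1],-q[:,2]; rr=np.hypot(x,y)+1e-9; t=np.arctan2(rr,z)
    return np.c_[c["cx"]+c["fx"]*t*x/rr,c["cy"]+c["fy"]*t*y/rr]
E
python3 - <<'E'
from h import *
for s in (1,-1):
    for p in([452,-246,130],[488,224,100],[565,27,120],[470,5,100]):
        print(s,p,inverse_kinematics(p,R(.23,s)))
movep([452,-246,140],R(.23,1))
c=camera("wrist"); st=read_state(); print(st["time"],st["eef_pos"],c["fx"],c["cx"],c["cy"])
T=np.array(c["cam_to_world"]); print("cam in tool",st["tool_rot"].T@(T[:3,3]-st["eef_pos"]), (st["tool_rot"].T@T[:3,:3]).round(2))
cv2.imwrite("pics/w1.png",c["image"]); 
P=wcloud(c); hsv=cv2.cvtColor(c["image"],cv2.COLOR_BGR2HSV); H,S=hsv[...,0],hsv[...,1]
X,Y,Z=P[...,0],P[...,1],P[...,2]
m=(H>15)&(H<32)&(S>80)&(np.hypot(X-452,Y+246)<50)&(Z>17)&(Z<25)
print(m.sum(),cv2.minEnclosingCircle(P[m][:,:2].astype(np.float32)),np.median(Z[m]))
E
```

```text
1 [452, -246, 130] [ 0.69183547  0.51556951 -0.40997762  1.9638951   0.30216456  0.72130514
  1.90119958]
1 [488, 224, 100] [-0.21070271  0.59987459 -0.45154598  1.92321866  0.38996778  0.70494797
  0.9059505 ]
1 [565, 27, 120] [ 0.16445834  0.60394276 -0.44465268  1.83736866  0.35498464  0.77932275
  1.33366571]
1 [470, 5, 100] [ 0.19288125  0.51442423 -0.42601862  2.092588    0.36544709  0.60525679
  1.3125692 ]
-1 [452, -246, 130] [ 0.186413    0.50775374  0.26365844  1.99020544 -0.20581732  0.66878648
 -0.76037477]
-1 [488, 224, 100] [-0.69334648  0.58052998  0.20945954  1.94900041 -0.1944824   0.6311924
 -1.70052885]
-1 [565, 27, 120] [-0.32910581  0.58890939  0.2485919   1.86437513 -0.21032234  0.71365001
 -1.3018678 ]
-1 [470, 5, 100] [-0.30853298  0.50279387  0.22388754  2.11799345 -0.20923659  0.54108948
 -1.27235159]
1.9833 [ 452.38924362 -245.6729828   140.08794445] 325.19226210127806 277.1850258034511 212.28051600807524
cam in tool [  79.73859289   -0.54658855 -143.46118672] [[-0.    0.95  0.31]
 [ 1.    0.   -0.  ]
 [-0.    0.31 -0.95]]
1028 ((452.38409423828125, -246.21336364746094), 20.041929244995117) 20.601976466326533
```

View pics/w1.png

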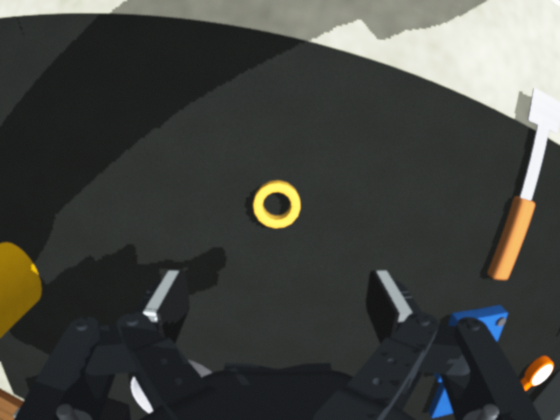

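The collar is seen at (277,205), at (452.4, -246.2). I'll use the flipped wrist so the camera looks over the hitch, grasp the collar, then measure the hitch from just short of it.

```bash
cat > meas.py <<'E'
from h import *
def hitch(c):
    P=wcloud(c); hsv=cv2.cvtColor(c["image"],cv2.COLOR_BGR2HSV); H,S=hsv[...,0].astype(int),hsv[...,1]
    X,Y,Z=P[...,0],P[...,1],P[...,2]
    blue=(H>100)&(H<125)&(S>120)&(Z>10)&(Z<30)&(np.hypot(X-600,Y-30)<150)
    r=cv2.minAreaRect(P[blue&(Z>17)][:,:2].astype(np.float32))
    near=(np.hypot(X-566,Y-27)<35)&(Z>58)&(Z<70)&(S<80)
    q=P[near&(Z>np.percentile(Z[near],95)-4)] if near.any() else P[:0,0]
    return r,len(q),(cv2.minEnclosingCircle(q[:,:2].astype(np.float32)) if len(q) else None),np.median(q[:,2]) if len(q) else 0
E
python3 - <<'E'
from meas import *
movep([452.4,-246.2,60],R(.23,-1)); 
g=movel([452.4,-246.2,8],max_speed=80,guard=10); print(g,read_state()["eef_pos"],read_state()["ft_force"])
clamp(); s=read_state(); print("gap",s["finger_gap"],s["gripper_force"],s["eef_pos"])
movel([452.4,-246.2,130]); print(read_state()["finger_gap"])
movep([478,7,150],R(.23,-1)); wait(.2)
c=camera("wrist"); np.savez("w2.npz",**c); cv2.imwrite("pics/w2.png",c["image"]); print(hitch(c),read_state()["time"],read_state()["finger_gap"])
E
```

```text
False [ 452.38057426 -246.40751015    8.21589108] [-0.22895106 -0.28051069 -0.20008531]
gap 37.44811257425578 58.2375019043684 [ 452.59814277 -246.24170986    8.6705332 ]
37.16608849540222
(((586.7880859375, 32.595367431640625), (128.1747589111328, 76.53536987304688), 14.584269523620605), 569, ((564.2413940429688, 26.87488555908203), 10.096565246582031), np.float64(64.93288973420428)) 7.2083 37.346393202664856
```

View pics/w2.png

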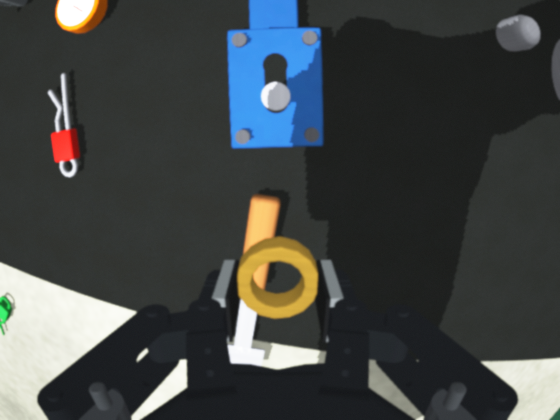

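The collar is held at (278,277), the pin top is at (276,96), and the cotter's grip is at (65,145). I'll measure the held collar and the cotter in the same frame.

```bash
python3 - <<'E'
from meas import *
c=dict(np.load("w2.npz")); P=wcloud(c); hsv=cv2.cvtColor(c["image"],cv2.COLOR_BGR2HSV); H,S=hsv[...,0].astype(int),hsv[...,1]
X,Y,Z=P[...,0],P[...,1],P[...,2]
v,u=np.mgrid[0:420,0:560]
m=(H>12)&(H<32)&(S>80)&(np.hypot(u-278,v-277)<48)&(Z>120)
print("collar",m.sum(),np.percentile(Z[m],[2,50,90,98])); zt=np.median(Z[m])
t=m&(abs(Z-zt)<4); A=np.c_[X[t],Y[t],np.ones(t.sum())]; print("tilt",np.linalg.lstsq(A,Z[t],rcond=None)[0],cv2.minEnclosingCircle(P[t][:,:2].astype(np.float32)))
b=(H>100)&(H<125)&(S>120)&(abs(Z-26)<2.5)&(np.hypot(X-573,Y-28)<75)
k=cv2.morphologyEx(b.astype(np.uint8),cv2.MORPH_OPEN,np.ones((7,7)))
for nm,q in(("base+bar",P[b]),):
    print(nm,cv2.minAreaRect(q[:,:2].astype(np.float32)))
# robust yaw: +-y edges of base (local frame guess), bolts incl
th=.24
for it in range(3):
    e=np.array([np.cos(th),np.sin(th)]); n=np.array([-e[1],e[0]]); q=P[(Z>23)&(Z<29)][:,:2]-[573.5,28.4]; L=q@e; W=q@n
    sel=(abs(L)<45)&(abs(W)<45); L,W=L[sel],W[sel]; bins=np.arange(-44,45,4); hi=[];lo=[];cb=[]
    for a in bins[:-1]:
        s=(L>=a)&(L<a+4)
        if s.sum()>20: hi.append(np.percentile(W[s],99.5)); lo.append(np.percentile(W[s],.5)); cb.append(a+2)
    sh=np.polyfit(cb,hi,1); sl=np.polyfit(cb,lo,1); print(th,sh,sl); th+=(sh[0]+sl[0])/2
red=((H<5)|(H>174))&(S>150)&(Z>17)&(Z<25)&(np.hypot(X-488,Y-224)<40)
print("red",cv2.minAreaRect(P[red][:,:2].astype(np.float32)),np.median(Z[red]))
E
```

```text
collar 4218 [150.11489063 161.48498348 162.61122774 163.57668131]
tilt [-6.43673273e-03 -4.05877403e-04  1.64610613e+02] ((477.3533935546875, 5.05026388168335), 21.144012451171875)
base+bar ((584.7286987304688, 32.03886413574219), (123.90254211425781, 76.53440856933594), 14.6237211227417)
0.24 [1.52249541e-02 3.82413214e+01] [ 1.41161157e-02 -3.67220111e+01]
0.2546705349022967 [2.08350967e-03 3.81968064e+01] [-1.26199650e-03 -3.67103097e+01]
0.25508129148749087 [1.67930591e-03 3.81968321e+01] [-1.66938400e-03 -3.67103509e+01]
red ((487.4089660644531, 224.22854614257812), (29.462635040283203, 26.623476028442383), 16.075077056884766) 20.839084137736677
```

```bash
python3 - <<'E'
from meas import *
print(read_state()["eef_pos"])
movep([564.5,27.5,110],R(.255,-1)); movel([564.5,27.5,76],max_speed=80); wait(.2)
c=camera("wrist"); np.savez("w3.npz",**c); s=read_state(); print(s["eef_pos"],s["time"],s["ft_force"])
P=wcloud(c); hsv=cv2.cvtColor(c["image"],cv2.COLOR_BGR2HSV); H,S=hsv[...,0].astype(int),hsv[...,1]
X,Y,Z=P[...,0],P[...,1],P[...,2]; v,u=np.mgrid[0:420,0:560]
m=(H>12)&(H<32)&(S>80)&(np.hypot(u-278,v-277)<48)&(abs(Z-88)<4)
print("collar",m.sum(),np.median(Z[m]),cv2.minEnclosingCircle(P[m][:,:2].astype(np.float32)),P[m].mean(0))
m=(S<80)&(np.hypot(X-564.5,Y-27)<14)&(Z>55)&(Z<69); print("pin",m.sum(),cv2.minEnclosingCircle(P[m][:,:2].astype(np.float32)))
cv2.imwrite("pics/w3.png",cv2.resize(c["image"][210:330,200:360],(800,600),interpolation=cv2.INTER_CUBIC))
E
```

```text
[478.04735008   5.96605788 149.99125376]
[564.67411536  27.51628743  76.29589303] 8.5083 [-0.74830519 -0.80755814 -0.87412534]
collar 3222 88.07702630290704 ((563.7229614257812, 26.82982063293457), 21.170936584472656) [566.50538459  27.6268507   87.85835897]
pin 455 ((561.71240234375, 25.962522506713867), 9.265597343444824)
```

View pics/w3.png

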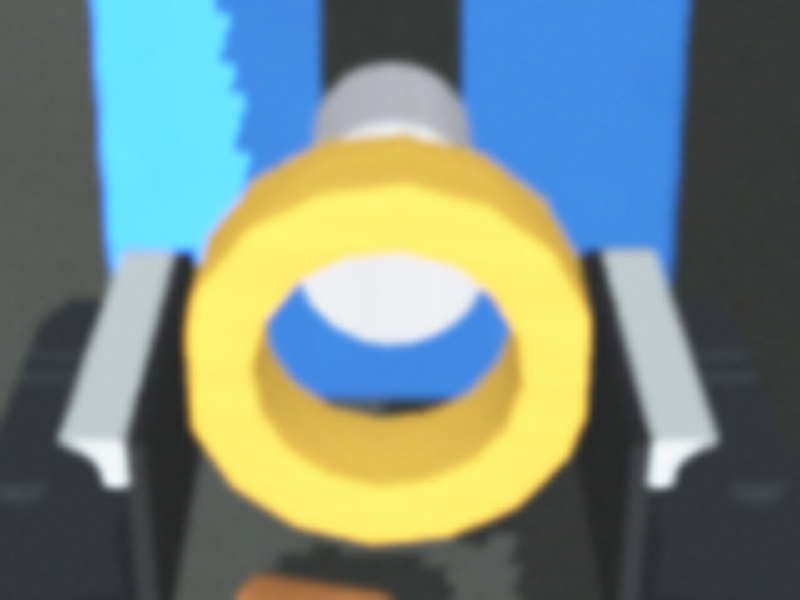

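The collar's bore is centred laterally on the pin (pin edge seen at (392,345) through the bore), so I'm lowering it with a guard.

```bash
python3 - <<'E'
from meas import *
movel([565.0,27.5,66],max_speed=40,guard=6); s=read_state(); print(s["eef_pos"],s["ft_force"])
if s["eef_pos"][2]<67.5:
    g=movel([565.0,27.5,29.3],max_speed=50,guard=6); s=read_state(); print(g,s["eef_pos"],s["ft_force"])
    if not g:
        g=movel([565.0,27.5,27],max_speed=15,guard=5); s=read_state(); print(g,s["eef_pos"],s["ft_force"])
    if s["eef_pos"][2]<31:
        open_gripper(); movel([565,27.5,110]); movep([478,7,150],R(.255,-1)); wait(.2)
        c=camera("wrist"); np.savez("w4.npz",**c); s=read_state();print(s["eef_pos"],s["time"]); print(hitch(c))
        P=wcloud(c); hsv=cv2.cvtColor(c["image"],cv2.COLOR_BGR2HSV); H,S=hsv[...,0].astype(int),hsv[...,1]
        X,Y,Z=P[...,0],P[...,1],P[...,2]
        m=(H>12)&(H<32)&(S>80)&(np.hypot(X-565,Y-27)<40)&(Z>37); print("collar",m.sum(),np.percentile(Z[m],[3,50,97]),cv2.minEnclosingCircle(P[m][:,:2].astype(np.float32)))
E
```

```text
[564.84804917  27.41096801  65.72509556] [-0.17886843 -0.42922534 -1.22676946]
True [564.58864682  27.44149458  28.76453905] [-0.98635917  1.54181364  8.13085633]
[478.31478353   6.92845977 149.53277394] 11.6
(((586.7488403320312, 32.639949798583984), (126.94396209716797, 76.56681823730469), 14.55876350402832), 556, ((564.1542358398438, 26.71360206604004), 10.041661262512207), np.float64(65.12569725774196))
collar 1200 [38.80946243 40.65212011 42.54571325] ((564.458251953125, 27.123455047607422), 19.490800857543945)
```

The collar is flat on the base and concentric with the pin. Next is a close look at the cotter.

```bash
cat >> meas.py <<'E'
def yawfit(p):
    d=p-p.mean(0); w=np.linalg.svd(d,full_matrices=False)[2][0]; return np.arctan2(w[1],w[0]) if w[0]>0 else np.arctan2(-w[1],-w[0])
def clip(c,ctr=(488,224),z0=20,show=True):
    P=wcloud(c); hsv=cv2.cvtColor(c["image"],cv2.COLOR_BGR2HSV); H,S,V=hsv[...,0].astype(int),hsv[...,1],hsv[...,2]
    X,Y,Z=P[...,0],P[...,1],P[...,2]
    red=((H<5)|(H>174))&(S>150)&(abs(Z-z0)<3)&(np.hypot(X-ctr[0],Y-ctr[1])<40)
    r=cv2.minAreaRect(P[red][:,:2].astype(np.float32)); o=np.array(r[0]); th=.25
    wire=(S<60)&(V>110)&(abs(Z-z0+6)<7)
    for _ in range(4):
        e=np.array([np.cos(th),np.sin(th)]); n=np.array([-e[1],e[0]]); q=P[wire][:,:2]-o; L,W=q@e,q@n
        s=(L>20)&(L<76)&(abs(W+6.5)<5); 
        f=np.polyfit(L[s],W[s],1); th+=np.arctan(f[0])
    return r,np.median(Z[red]),th,"leg W",np.median(W[s]),"n",s.sum(),"Lmax",L[s].max()
E
python3 - <<'E'
from meas import *
movep([430,212,140],R(.25,-1)); wait(.2)
c=camera("wrist"); np.savez("w5.npz",**c); cv2.imwrite("pics/w5.png",c["image"]); s=read_state(); print(s["eef_pos"],s["time"]); print(clip(c))
E
```

```text
[430.46164503 211.12405422 140.12848184] 12.7
(((487.242431640625, 224.8934326171875), (29.090618133544922, 24.55843162536621), 16.736425399780273), np.float64(20.736352452526518), np.float64(0.2808777297577399), 'leg W', np.float64(-6.203168843733451), 'n', np.int64(409), 'Lmax', np.float64(72.11860361363881))
```

View pics/w5.png

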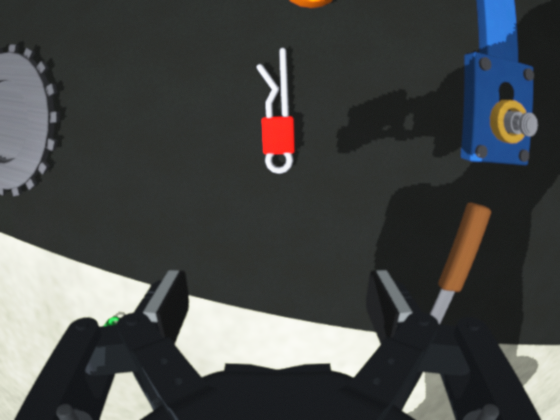

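The cotter's grip is at (279,135), leg to (283,50), yaw about 0.28. Grasping it and standing off in front of the hole.

```bash
python3 - <<'E'
from meas import *
t=.283
movep([488,225.4,60],R(t,-1)); g=movel([488,225.4,8],max_speed=70,guard=10); print(g,read_state()["eef_pos"])
clamp(); wait(.2); s=read_state(); z0=s["eef_pos"][2]; print("gap",s["finger_gap"],s["eef_pos"],s["ft_force"],s["tool_rot"].round(4).tolist())
movel([488,225.4,120]); th=.255; e=np.array([np.cos(th),np.sin(th)]); n=np.array([-e[1],e[0]])
pin=np.array([565.,27.5]); p=pin-95*e+6.5*n
movep([*p,110],R(th,-1)); movel([*p,z0+39],max_speed=80); wait(.3)
s=read_state(); print(p,z0,s["eef_pos"],s["time"],s["ft_force"],s["finger_gap"],s["tool_rot"].round(4).tolist())
c=camera("wrist"); np.savez("w6.npz",**c); cv2.imwrite("pics/w6.png",cv2.resize(c["image"][60:300,120:440],(800,600),interpolation=cv2.INTER_CUBIC))
print(hitch(c)); print(clip(c,ctr=p,z0=59))
c2=camera("side"); np.savez("s6.npz",**c2)
E
```

```text
False [488.17809343 225.35467201   8.30092258]
gap 23.52573738441944 [488.04722439 225.42404483   8.33067375] [-3.03392295  0.74553347  7.64785826] [[0.9602, 0.2792, 0.0001], [0.2792, -0.9602, 0.0003], [0.0002, -0.0003, -1.0]]
[471.43239175   9.8264976 ] 8.330673752931347 [471.53936277   9.90632654  47.52997856] 17.8917 [-0.45974591 -0.16291982  0.38389937] 23.15325613465209 [[0.9676, 0.2523, 0.0004], [0.2523, -0.9676, 0.0001], [0.0004, -0.0001, -1.0]]
(((566.8511962890625, 27.200180053710938), (86.40721130371094, 76.48773956298828), 14.550106048583984), 1780, ((564.239501953125, 26.565526962280273), 10.048095703125), np.float64(65.16234601591059))
(((470.9623107910156, 9.669304847717285), (31.004650115966797, 24.839019775390625), 14.163079261779785), np.float64(59.96486423082166), np.float64(0.25467095651858496), 'leg W', np.float64(-6.710599972333877), 'n', np.int64(1265), 'Lmax', np.float64(71.6594146181826))
```

View pics/w6.png

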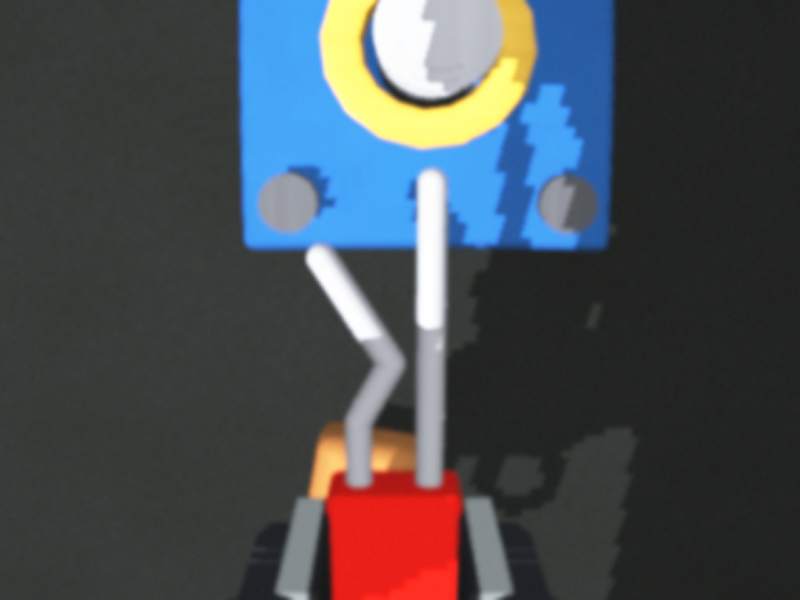

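The leg at column 430 lines up with the pin centre at 437 to within 0.5 mm after perspective. I'll check the leg's height and tilt, then push.

```bash
python3 - <<'E'
from meas import *
c=dict(np.load("w6.npz")); P=wcloud(c); q=P.reshape(-1,3)
th=.2547; e=np.array([np.cos(th),np.sin(th)]); n=np.array([-e[1],e[0]]); d=q[:,:2]-[470.96,9.67]; L,W=d@e,d@n
for a in range(18,72,8):
    s=(L>a)&(L<a+8)&(abs(W+6.7)<.9)&(abs(q[:,2]-54)<6); print(a,s.sum(),np.median(q[s,2]).round(2))
for nm,s,t in(("grip",(abs(L)<12)&(abs(W)<10)&(q[:,2]>50),59),("base",(L>55)&(L<70)&(abs(W)<25)&(abs(q[:,2]-26)<3),26)): print(nm,np.median(q[s,2]),t)
E
```

```text
18 63 55.64
26 71 55.44
34 82 55.45
42 69 55.56
50 75 55.61
58 76 55.52
66 64 55.55
grip 127.91480486132387 59
base 26.845575091255782 26
```

```bash
cat > push.py <<'E'
from meas import *
th=.2547; e=np.array([np.cos(th),np.sin(th)]); n=np.array([-e[1],e[0]])
S0=np.array([471.5,9.87])-.45*n
def go(d,v,g,z=47.2):
    r=movel([*(S0+d*e),z],max_speed=v,guard=g); s=read_state(); f=s["ft_force"]; dp=s["eef_pos"][:2]-S0
    print(d,r,"at",(dp@e).round(2),(dp@n).round(2),s["eef_pos"][2].round(2),"F",(f[:2]@e).round(2),(f[:2]@n).round(2),f[2].round(2),"t",s["time"]); return r
E
python3 - <<'E'
from push import *
go(0,20,None); wait(.2); go(0,20,None)
for d in(10,22,40):
    if go(d,30,7): break
E
```

```text
0 False at -0.01 -0.05 47.2 F -0.05 -0.35 -0.2 t 18.2417
0 False at 0.01 0.01 47.21 F -0.51 0.18 -0.85 t 18.6917
10 False at 10.02 -0.02 47.14 F 0.34 -0.03 -0.73 t 19.175
22 False at 21.96 -0.05 47.17 F 0.28 -0.67 -0.88 t 19.725
40 False at 39.86 -0.04 47.17 F -0.54 0.37 -0.88 t 20.475
```

```bash
python3 - <<'E'
from push import *
for d in(46,50,54,58,62,66):
    if go(d,25,10): break
c=camera("wrist"); np.savez("w7.npz",**c); cv2.imwrite("pics/w7.png",cv2.resize(c["image"][60:300,120:440],(800,600),interpolation=cv2.INTER_CUBIC)); print(hitch(c)[1:])
E
```

```text
46 False at 46.02 0.11 47.14 F -0.44 0.96 -0.37 t 20.8667
50 False at 50.0 0.55 47.01 F -2.39 4.76 -1.22 t 21.175
54 False at 53.96 0.46 47.03 F -2.43 4.85 -2.22 t 21.4833
58 False at 57.91 0.48 47.02 F -1.83 4.3 -0.78 t 21.7917
62 False at 61.93 0.46 47.03 F -2.41 5.84 -0.71 t 22.1
66 False at 65.94 0.49 47.01 F -2.15 4.36 -0.81 t 22.4083
(1561, ((560.5816650390625, 29.446380615234375), 29.067846298217773), np.float64(65.75234943375472))
```

View pics/w7.png

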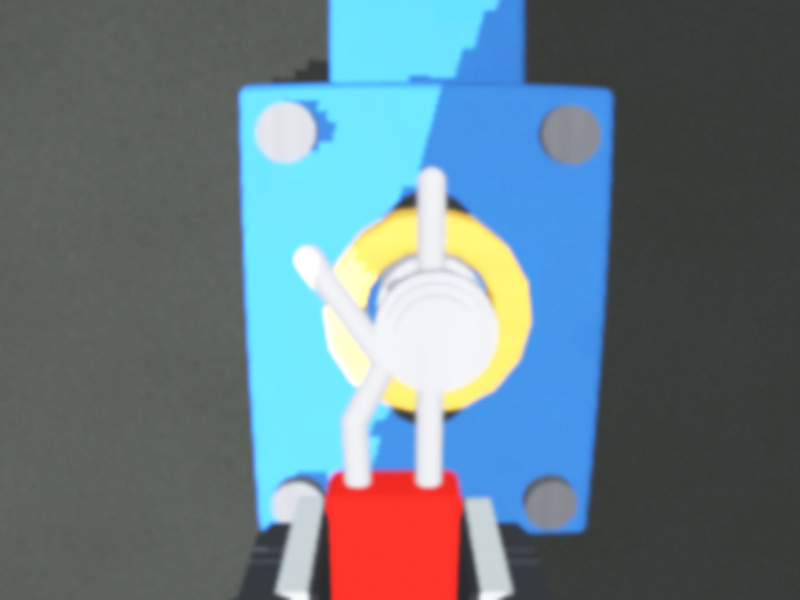

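The leg is through the hole (tip at (431,175)). The bow rides on the pin at (375,355) and the pin is dragging. I'll keep pushing in small guarded steps.

```bash
python3 - <<'E'
from push import *
for d in range(69,100,2):
    if go(d,14,9): break
E
```

```text
69 False at 68.81 0.5 47.04 F -3.09 4.84 -0.22 t 22.825
71 False at 70.81 0.64 46.98 F -2.91 5.48 -0.99 t 23.1167
73 False at 73.33 1.05 47.03 F 0.2 7.19 -0.19 t 23.4083
75 False at 74.65 1.24 46.83 F -4.05 8.14 -0.33 t 23.7
77 False at 76.62 1.47 46.77 F -2.91 10.17 -0.85 t 23.9917
79 False at 80.04 1.43 47.15 F 3.9 8.7 0.37 t 24.2833
81 False at 82.12 1.18 47.24 F 3.47 8.07 -0.71 t 24.575
83 False at 83.99 0.94 47.25 F 3.86 6.84 -1.14 t 24.8667
85 False at 86.0 0.6 47.3 F 3.04 5.32 -0.14 t 25.1583
87 False at 87.59 0.16 47.29 F 2.76 3.42 -0.79 t 25.45
89 False at 89.18 -0.18 47.26 F 2.74 1.94 -0.75 t 25.7417
91 False at 90.93 -0.31 47.2 F -0.09 0.37 -0.93 t 26.0333
93 True at 91.68 -0.11 46.7 F -0.98 0.62 0.3 t 26.25
```

The cotter snapped over at about 78 mm and the grip met the pin at about 91.7 mm. I'll check the fit numerically before letting go.

```bash
cat > chk.py <<'E'
from push import *
def chk(c,ctr):
    r=clip(c,ctr=ctr,z0=59); o=np.array(r[0][0]); print(r)
    P=wcloud(c); hsv=cv2.cvtColor(c["image"],cv2.COLOR_BGR2HSV); H,S=hsv[...,0].astype(int),hsv[...,1]; q=P.reshape(-1,3)
    pe=o+25*e-6.5*n; m=(np.hypot(q[:,0]-pe[0],q[:,1]-pe[1])<16)&(q[:,2]>61.5)&(q[:,2]<69)&(S.ravel()<80)
    pc=np.array(cv2.minEnclosingCircle(q[m][:,:2].astype(np.float32))[0]); d=pc-o; print("pin",pc,"rel L,W",d@e,d@n, "seat x",25-d@e)
    m=(H>12)&(H<32)&(S>80)&(np.hypot(P[...,0]-pe[0],P[...,1]-pe[1])<40)&(P[...,2]>37)&(P[...,2]<46)
    print("collar",m.sum(),np.percentile(P[m][:,2],[3,50,97]),cv2.minEnclosingCircle(P[m][:,:2].astype(np.float32)))
E
python3 - <<'E'
from chk import *
s=read_state(); print(s["ft_force"]); c=camera("wrist"); chk(c,s["eef_pos"][:2])
cv2.imwrite("pics/w8.png",cv2.resize(c["image"][60:300,120:440],(800,600),interpolation=cv2.INTER_CUBIC))
E
```

```text
[-1.10670189  0.34923037  0.30213581]
(((559.7098999023438, 32.3079833984375), (30.824970245361328, 24.68422508239746), 13.148293495178223), np.float64(59.187043320693505), np.float64(0.2478887433966583), 'leg W', np.float64(-5.829001442177205), 'n', np.int64(1094), 'Lmax', np.float64(72.20910560032694))
pin [583.52557373  29.83084679] rel L,W 22.4232274082427 -8.39770196423269 seat x 2.576772591757301
collar 1334 [38.62696511 40.73054612 41.88052404] ((583.5205688476562, 31.417354583740234), 19.628225326538086)
```

View pics/w8.png

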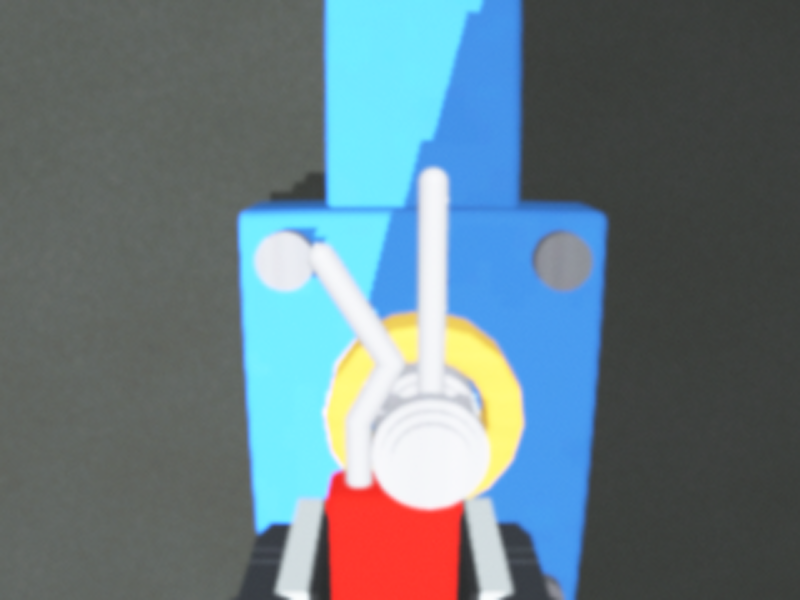

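The bow waist (400,365) is past the pin and the grip lies against the pin. Releasing, retreating and checking.

```bash
python3 - <<'E'
from chk import *
o=read_state()["eef_pos"]; open_gripper(); s=read_state(); print(s["finger_gap"])
movel([o[0],o[1],150],max_speed=120); p=o[:2]-75*e; movel([*p,160]); wait(.5)
c=camera("wrist"); np.savez("w9.npz",**c); chk(c,o[:2]); print(read_state()["time"])
cv2.imwrite("pics/w9.png",cv2.resize(c["image"][20:260,120:440],(800,600),interpolation=cv2.INTER_CUBIC))
E
```

```text
85.29554751547147
(((562.9887084960938, 32.656471252441406), (16.728015899658203, 21.60773468017578), 14.733628273010254), np.float64(56.63625659350332), np.float64(0.2875748543284833), 'leg W', np.float64(-6.044136315987178), 'n', np.int64(173), 'Lmax', np.float64(61.13097016346616))
pin [584.87524414  32.02537918] rel L,W 21.021445628441196 -6.125156603106525 seat x 3.978554371558804
collar 468 [38.89746367 40.64030829 42.05393556] ((582.66162109375, 31.607452392578125), 19.43061637878418)
29.1417
```

View pics/w9.png

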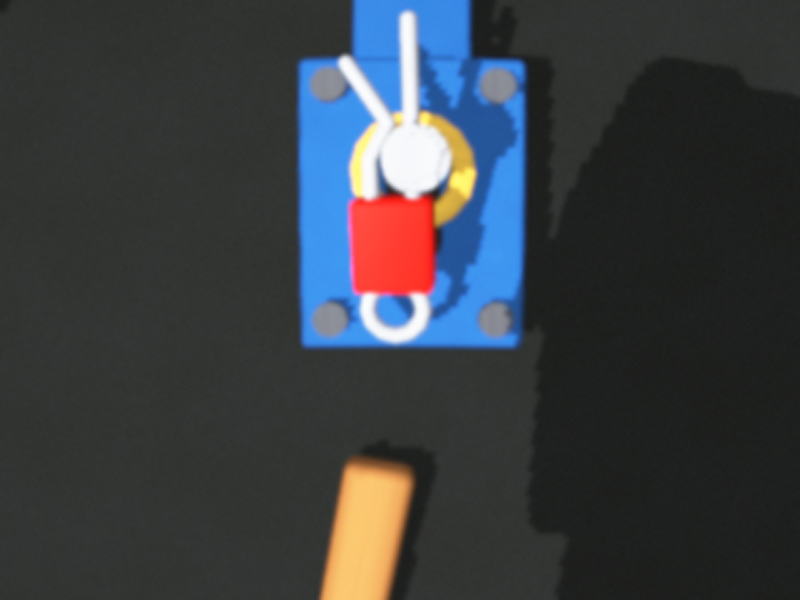

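The cotter is through, snapped on and free, drooping a little. The red mask was cut off by my height window, so I'm re-measuring the seat gap over the full tilted grip.

```bash
python3 - <<'E'
from push import *
c=dict(np.load("w9.npz")); P=wcloud(c); hsv=cv2.cvtColor(c["image"],cv2.COLOR_BGR2HSV); H,S=hsv[...,0].astype(int),hsv[...,1]
q=P.reshape(-1,3); r=(((H<5)|(H>174))&(S>150)).ravel()&(q[:,2]>40)&(q[:,2]<65)&(np.hypot(q[:,0]-560,q[:,1]-32)<40)
L=q[:,:2]@e; W=q[:,:2]@n
print("red L",np.percentile(L[r],[1,99]),"W",np.percentile(W[r],[1,99]))
for a in np.arange(L[r].min(),L[r].max(),6): s=r&(L>=a)&(L<a+6); print(a.round(1),np.median(q[s,2]).round(2))
t=(S.ravel()<80)&(abs(q[:,2]-65)<1.5)&(np.hypot(q[:,0]-584,q[:,1]-31)<16)
print("pin",t.sum(),"L",np.percentile(L[t],[1,99]),"W",np.percentile(W[t],[1,99]), cv2.minEnclosingCircle(np.c_[L,W][t].astype(np.float32)))
g=(S.ravel()<80)&(abs(q[:,2]-54)<6)&(L>L[r].max()+24)&(L<L[r].max()+75)&(abs(W-W[r].mean()+6.5)<3.5)
for a in range(30,60,7): s=g&(L>L[r].max()+a-3)&(L<L[r].max()+a+3)&True; print("leg",a,s.sum(),np.median(q[s,2]) if s.any() else 0,np.median(W[s]) if s.any() else 0)
print("tip L",L[g].max())
E
```

```text
red L [533.66365723 562.37345212] W [-121.64059607  -97.83898865]
532.7 52.13
538.7 53.36
544.7 54.09
550.7 55.12
556.7 55.93
562.7 46.85
pin 395 L [566.31784161 582.6172877 ] W [-124.31609312 -107.75152789] ((574.4260864257812, -116.61505126953125), 9.61800479888916)
leg 30 45 58.13133603041439 -115.0669809785671
leg 37 41 58.79045700802641 -115.75701197658313
leg 44 13 59.28676322887131 -115.76807481726823
leg 51 1 59.868232785958696 -116.49457284073377
leg 58 0 0 0
tip L 611.7540916231206
```

Measured after release, with camera uncertainty of about 1–2 mm:
- **Seat:** about 1 mm short of the hole's centre along the push, and about 1 mm off in height.
- **Tilt:** about 0.16 rad.
- **Collar:** flat and concentric with the pin.

All of these are within limits, so I'm handing it in.

```bash
python3 -c "
from h import *
print(finish_job())"
```

```text
the job is handed in; nothing more can be done
None
```

The job is handed in after about 29 s on the robot's clock: the collar sits flat round the pin, the red cotter is through the cross hole and snapped home with the grip against the pin, and both are let go; the hand-in returned no verdict.

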